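Nest the measuring scoops in their sloping stand, handles fanned

ROBOT

A 7-joint arm with a two-finger parallel gripper is mounted at the origin on a cart in front of the work surface, level with it; the furniture and walls round the work are solid. World frame = base frame: x ahead of the robot, y to its left, z up, the work surface at z = 0. Lengths are in m, angles in degrees, forces in N, time in s.
With the tool pointing down it reaches from about 0.425 to 0.875 m from the base axis. Payload 4.7 kg.
Tool frame: the origin (TCP) lies midway between the tips of the shut fingers; the grasp point (between the pads) lies 19 mm behind it; z points along the fingers, y is the line along which they close (so a half turn about z gives the same grasp; the last joint's range is limited). The gripper opens to 87 mm and grips with 3 to 60 N. Pads are 19 mm wide; open, the fingers measure 117 mm over their backs; the gripper's body (75 mm by 190 mm) begins 51 mm behind the grasp point.
Start: joints at [-62.676, 18.392, -4.016, 83.108, 1.295, 78.541, -3.26], TCP at [0.29, 0.582, 0.223] pointing down, gripper open.
Joint ranges: [-163.93, 163.93], [-17.29, 119.83], [-79.2, 71.16], [3.27, 140.29], [-89.18, 269.18], [5.43, 117.66], [-154.24, 154.24]. Speed limits (degrees/s): [147.25, 147.25, 180, 180, 180, 180, 180].

INTERFACE

Orientations are given as [roll, pitch, yaw] about the fixed x, y, z axes, in that order (R = Rz(yaw) Ry(pitch) Rx(roll)).
In Python, from cell import env gives the robot as it stands.
- The arm moves only by the tool step_arm, never from a script. Its argument "moves" is a list of rows, each an object with "dp": the shift along the tool's x, y, z in mm, a list of three; "dr": the turn, a rotation vector about the tool's x, y, z in rad, a list of three; "fingers": the closure, from 0 (fully open) to 1 (shut). In form: [{"dp": [dx, dy, dz], "dr": [ax, ay, az], "fingers": fingers}, ...]. A call has exactly 5 rows; each row shifts and turns the commanded pose from where the row before left it, along the tool's axes as they then stand; what a row does not reach is not made up. A row lasts 1/8 s, in which the tool goes at most 62.5 mm and 10.7 degrees, less where a joint would pass 70% of its speed; a pose out of reach is approached as far as the arm can. A call with a gripper value outside its range is refused whole. The fingers move at their own pace and stop on an object; "squeeze" is the grip in N (left out, the last holds). Time passes only in rows, so rows that do not move let the fingers close, or fill a call up. It gives the time, the measured TCP pose, the force, the opening and the grip force at its end, in the units of the state.
- env.get_obs(): the state, without advancing time (a new reading comes with each control period).
- env.read_camera(name): name is "scene" or "top" or "wrist"; returns the picture (384x512x3 uint8, red, green, blue); there is no depth.
- env.camera_model(name): a dict with "fx", "fy", "cx", "cy" (pixels), "R" (3x3) and "t" (3): a world point X has camera coordinates R X + t. Camera axes: x right, y down, z forward; pixel columns grow to the right and rows downward; lengths in m; the calibration is good to about 2 mm. The wrist camera is an equidistant fisheye: a pixel r from the principal point sees the ray r / f radians off the axis. A picture is of the moment at which its call begins: read the wrist's pose just before it. camera_model takes no time and is no camera call; for the wrist camera it gives the pose at the moment of the call.
- env.sign_off(): hands the job in; it is judged then, once.
The state is a dict: "time_s": time; "qpos": joint angles; "joint_velocities": joint speeds; "effort": joint torques, N m; "tool_pos": TCP position; "tool_rot": TCP orientation; "force": force on the tool from outside, world axes, zero at the start; "wrist_torque": the same for the moment, N m; "grip_width": finger opening in m; "grasp_force": force on a finger pad.
Only numpy, scipy, OpenCV 4.12 (cv2) and the standard library are available. Lean on these libraries where they do the work, as an engineer would, in place of code of your own. Each camera call takes 0.05 s, during which the arm holds its last target. There are 200 camera calls.

TASK

Put the plaster scoops away: nest the medium scoop in the large one that sits in the sloping stand, and the small scoop in the medium one, each pushed fully home. Turn them so that the three handles are fanned well apart (a good three fingers' width between any two grips), since a handle lying over another keeps its scoop from going down. Lower them in rather than dropping them, and do not shift the mixing bowl, the powder jar or the measuring cup.

Things in the scene. Friction and masses are not known exactly. Their poses are not given: they have to be found in the camera images.
- stand: sloping stand, fixed: grey steel plate 148 x 132 x 4 mm with a round hole, on bent-rod legs. Origin on the bench under the plate's middle; z up, x level, pointing up the slope. The plate's normal leans 30 deg from vertical towards the stand's -x (low edge). Middle of the upper face 68 mm above the bench, low edge 31, high edge 105. Behind, a wall shelf overhangs from x = 685 mm, 213 mm up.
- large_scoop: largest scoop: tapered steel cup, outside 92 mm across the rim, 74 at the foot, 60 high, wall 2.5, floor 3. Origin: centre of underside; z: cup axis, out of the mouth. Handle to its -x, rising 15 deg from 8 mm above the rim; black grip 12 x 12 mm. Wedged in the hole of the stand, leaning with it, rim 15 mm proud of the plate; cannot come out, turns stiffly (0.25 N m); handle may point any way.
- medium_scoop: medium scoop: tapered steel cup, outside 82 mm across the rim, 64 at the foot, 59 high, wall 2.5, floor 3. Origin: centre of underside; z: cup axis, out of the mouth. Handle to its -x, rising 15 deg from 8 mm above the rim; black grip 12 x 12 mm. Loose, 0.1-0.2 kg, upright on the bench at first. When home, stands on the large one's inner floor, rim 2 mm above its rim, 2.5 mm play all round.
- small_scoop: smallest scoop: tapered steel cup, outside 72 mm across the rim, 54 at the foot, 58 high, wall 2.5, floor 3. Origin: centre of underside; z: cup axis, out of the mouth. Handle to its -x, rising 15 deg from 8 mm above the rim; black grip 12 x 12 mm. Loose, 0.08-0.16 kg, upright on the bench at first. When home, stands on the medium one's inner floor, rim 2 mm above its rim, 2.5 mm play all round.
- large_scoop_handle (a point): middle of the large scoop's black grip, on the handle's centre line: at x = -97.6 mm, z = 82.2 mm in that scoop's frame; same axes as the scoop. Good place to hold it.
- medium_scoop_handle (a point): middle of the medium scoop's black grip, on the handle's centre line: at x = -92.6 mm, z = 81.2 mm in that scoop's frame; same axes as the scoop. Good place to hold it.
- small_scoop_handle (a point): middle of the small scoop's black grip, on the handle's centre line: at x = -87.6 mm, z = 80.2 mm in that scoop's frame; same axes as the scoop. Good place to hold it.
- large_scoop_floor (a point): centre of the inner floor of the large scoop's cup, 3 mm above its underside; same axes as the scoop
- medium_scoop_floor (a point): centre of the inner floor of the medium scoop's cup, 3 mm above its underside; same axes as the scoop
- bowl: bystander: green rubber mixing bowl, 125 mm across, 74 mm high, open side up; origin at the centre of its underside
- jar: bystander: powder jar with pink contents and a black lid, 58 mm across, 89 mm high; origin at the centre of its underside
- cup: bystander: small clear measuring cup, 52 mm across, 49 mm high; origin at the centre of its underside

How it is judged:
By the outcome, as a careful person would: the job done as asked, in the order asked, and still so for the second after the job is handed in, with the robot touching nothing.
It also fails if it takes over 61 s, if anything falls off the work surface, if the arm or the gripper's body presses on something with over 40 N, if the wrist force passes 120 N, or if a joint passes its speed limit or range.

## Working session

There is one attempt and no reset: what is moved stays moved. The work goes in short steps, Python scripts to look and compute and a tool call to move; the robot and the scene stay as the last step left them, time stands still between calls to the robot, and variables do not carry over. Pictures are saved under pics/ and viewed, at most 10 in all, crops included, and the job is handed in when it is done.

Besides the shell and the picture viewer there is one more tool, called after ">>>" as name(argument=value, ...) on one line, values as JSON. step_arm: Moves the arm, as the interface text tells. Its arguments: {"type":"object","properties":{"moves":{"type":"array","items":{"type":"object","properties":{"dp":{"type":"array","items":{"type":"number"}},"dr":{"type":"array","items":{"type":"number"}},"fingers":{"type":"number"}}}},"squeeze":{"type":"number"}},"required":["moves"]}

```bash
ls; mkdir -p pics
python3 - <<'E'
from cell import env
import cv2,numpy as np
o=env.get_obs();print({k:np.round(v,3) for k,v in o.items()})
for n in("scene","top"):
    cv2.imwrite(f"pics/{n}0.png",cv2.cvtColor(cv2.resize(env.read_camera(n),(800,600),interpolation=cv2.INTER_CUBIC),cv2.COLOR_RGB2BGR))
    m=env.camera_model(n);print(n,m,-np.array(m["R"]).T@m["t"])
E
```

```text
pics
{'time_s': np.float64(0.0), 'qpos': array([-62.676,  18.439,  -4.015,  83.175,   1.294,  78.541,  -3.261]), 'joint_velocities': array([ 0.03 , -0.043, -0.074, -0.039, -0.059, -0.106, -0.04 ]), 'effort': array([ 0.0000e+00, -4.9130e+01, -4.0400e-01, -3.1252e+01, -6.4000e-02,
        4.4000e-02,  0.0000e+00]), 'tool_pos': array([0.29 , 0.581, 0.221]), 'tool_rot': array([-1.79890e+02,  5.00000e-03,  1.53484e+02]), 'force': array([ 0.419, -0.485, -0.076]), 'wrist_torque': array([-0.028, -0.014, -0.044]), 'grasp_force': np.float64(0.0), 'grip_width': np.float64(0.087)}
scene {'fx': 479.22509395522013, 'fy': 479.22509395522013, 'cx': 256.0366599951394, 'cy': 193.5523835902306, 'R': array([[ 0.4576252 , -0.88914352,  0.00172654],
       [-0.5439615 , -0.28150156, -0.79048261],
       [ 0.70333851,  0.3608056 , -0.61248205]]), 't': array([-0.27539009,  0.35343857,  1.04557802])} [-0.41711286 -0.5226182   0.92026028]
top {'fx': 373.25532720087205, 'fy': 373.25532720087205, 'cx': 256.33334625472355, 'cy': 184.93180819022024, 'R': array([[ 0.02922092, -0.99952282, -0.01001335],
       [-0.98053588, -0.02671718, -0.19451369],
       [ 0.19415335,  0.01550232, -0.98084869]]), 't': array([-0.04741542,  0.54923671,  0.89508267])} [ 0.36614852 -0.04659459  0.98429994]
```

View pics/scene0.png

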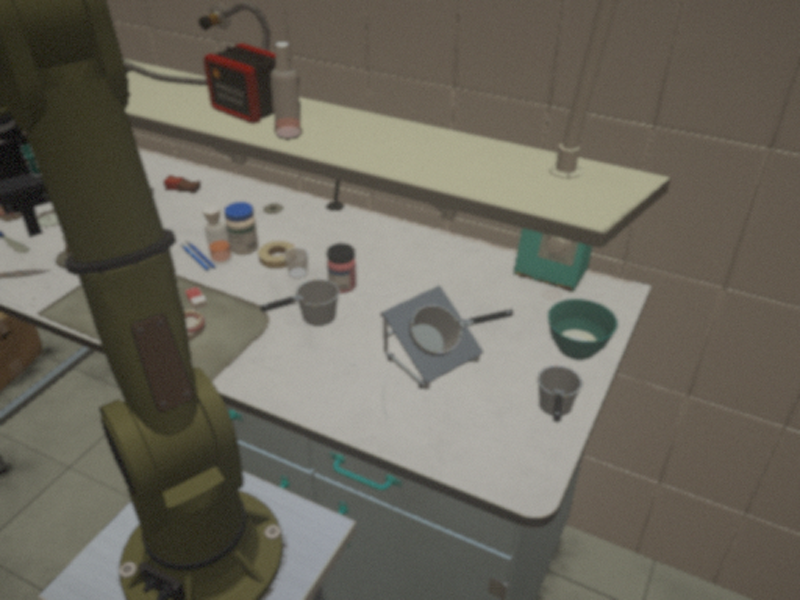

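View pics/top0.png

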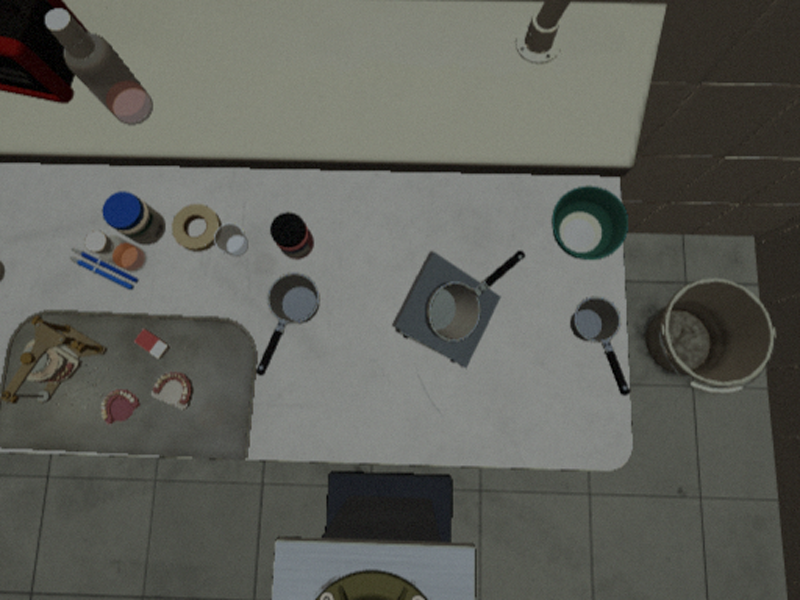

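```bash
cat > h.py <<'E'
from cell import env
import cv2,numpy as np,json
from scipy.optimize import least_squares
from scipy.spatial.transform import Rotation as Ro
cm={n:env.camera_model(n) for n in("scene","top")}
def proj(n,X):
    m=cm[n];c=np.atleast_2d(X)@np.array(m["R"]).T+m["t"];return c[:,:2]/c[:,2:]*[m["fx"],m["fy"]]+[m["cx"],m["cy"]]
S={"m":dict(r=.041,f=.032,h=.059,g=np.array([-.0926,0,.0812])),"s":dict(r=.036,f=.027,h=.058,g=np.array([-.0876,0,.0802])),"l":dict(r=.046,f=.037,h=.060,g=np.array([-.0976,0,.0822]))}
Rz=lambda a:Ro.from_euler("z",a).as_matrix()
def stand(p): # x,y,yaw -> R,t of plate mid upper face (z=normal)
    return Rz(p[2])@Ro.from_euler("y",-30,degrees=True).as_matrix(),np.array([p[0],p[1],.068])
def large(p):
    R,t=stand(p);return R@Rz(p[3]),t-R[:,2]*.045
def up(p): return Rz(p[2]),np.array([p[0],p[1],0])
th=np.linspace(0,2*np.pi,60)
def circ(r,z): return np.c_[r*np.cos(th),r*np.sin(th),0*th+z]
E
cat > fit.py <<'E'
from h import *
nat={}
for n in("scene","top"): nat[n]=cv2.cvtColor(env.read_camera(n),cv2.COLOR_RGB2BGR); cv2.imwrite(f"nat_{n}.png",nat[n])
k=lambda *p:(np.array(p,float)+.5)/1.5625-.5
def grip(n,box):
    a,b,c,d=[int(v/1.5625) for v in box];g=nat[n][b:d,a:c].max(2).astype(int)
    q=g<(np.median(g)*0.3+g.min()*0.7)
    N,L,st,ce=cv2.connectedComponentsWithStats(q.astype(np.uint8));i=1+np.argmax(st[1:,4]);print(n,box,st[i],ce[i]+[a,b]);return ce[i]+[a,b]
G={"m":dict(top=grip("top",(255,325,288,380)),scene=grip("scene",(258,290,298,314))),
"s":dict(top=grip("top",(598,340,635,398)),scene=grip("scene",(548,388,566,424))),
"l":dict(top=grip("top",(482,245,530,292)),scene=grip("scene",(470,305,516,328)))}
C={"m":dict(top=k(294,298),scene=k(318,290)),"s":dict(top=k(596,320),scene=k(560,380))}
out={}
for s,p0 in(("m",(.6,.15,1)),("s",(.55,-.3,1))):
    def res(p):
        R,t=up(p);r=[]
        for n in cm: r+=[proj(n,R@S[s]["g"]+t)[0]-G[s][n],.5*(proj(n,R@[0,0,S[s]["h"]]+t)[0]-C[s][n])]
        return np.ravel(r)
    f=min((least_squares(res,(p0[0],p0[1],a)) for a in range(0,6)),key=lambda f:f.cost);out[s]=f.x.tolist();print(s,f.x,f.fun.round(2))
K={"top":[k(432,252),k(500,290),k(466,366),k(394,328)],"scene":[k(438,288),k(480,352),k(425,383),k(383,320)]}
def rl(p):
    R,t=stand(p);c=np.array([[.074,.066,0],[.074,-.066,0],[-.074,-.066,0],[-.074,.066,0]])
    r=[proj(n,np.roll(c,sh,0)@R.T+t)-K[n] for n in cm]
    R,t=large(p);r+=[proj(n,R@S["l"]["g"]+t)-G["l"][n] for n in cm]
    return np.concatenate([x.ravel() for x in r])
best=[]
for sh in range(4):
    f=min((least_squares(rl,(.55,-.05,a,b)) for a in range(0,6,2) for b in range(0,6,2)),key=lambda f:f.cost);best.append((f.cost,sh,f.x,f.fun.round(1)));print(f.cost,sh,f.x)
out["l"]=min(best,key=lambda b:b[0])[2].tolist();print(min(best,key=lambda b:b[0])[3])
json.dump(out,open("poses.json","w"))
E
cat > ov.py <<'E'
from h import *
out=json.load(open("poses.json"));rows=[]
for n in("top","scene"):
    im=cv2.imread(f"nat_{n}.png");row=[]
    for s,z in(("m",4),("l",3),("s",4)):
        R,t=(large if s=="l" else up)(out[s]);a=lambda X:X@R.T+t
        L=[a(circ(S[s]["r"],S[s]["h"])),a(circ(S[s]["f"],0)),a(np.array([S[s]["g"],S[s]["g"]*[.45,1,.8]]))]
        if s=="l":
            Rs,ts=stand(out[s]);L.append(np.array([[.074,.066,0],[.074,-.066,0],[-.074,-.066,0],[-.074,.066,0],[.074,.066,0]])@Rs.T+ts)
        c=proj(n,a(S[s]["g"]*[.4,1,.7]))[0].astype(int)-[133//z,150//z]
        cr=im[c[1]:c[1]+300//z,c[0]:c[0]+266//z];cr=cv2.resize(cr,(266,300),interpolation=cv2.INTER_CUBIC);cr=cv2.convertScaleAbs(cr,alpha=1.5)
        for q in L: cv2.polylines(cr,[np.round(((proj(n,q)-c+.5)*z-.5)*8).astype(np.int32)],False,(0,255,255),1,cv2.LINE_AA,3)
        row.append(cr)
    rows.append(np.hstack(row))
cv2.imwrite("pics/ov%s.png"%__import__("sys").argv[1],np.vstack(rows))
E
python3 fit.py && python3 ov.py 1
```

```text
top (255, 325, 288, 380) [  1   4  16  28 125] [171.944 224.792]
scene (258, 290, 298, 314) [ 1  6 22  9 69] [176.79710145 194.55072464]
top (598, 340, 635, 398) [  6   8  15  27 131] [394.57251908 237.67175573]
scene (548, 388, 566, 424) [ 5  6  5  9 32] [356.71875 257.875  ]
top (482, 245, 530, 292) [  3   5  25  22 128] [322.125    171.421875]
scene (470, 305, 516, 328) [ 3  5 24  7 69] [313.98550725 202.60869565]
m [0.52879863 0.14110452 5.97059982] [ 0.58 -0.37 -0.21  0.63 -0.23  0.13 -0.21  0.26]
s [ 0.5119295  -0.34480021  0.23847835] [ 0.14  1.82 -0.01 -0.46 -0.58 -0.57 -0.08 -0.8 ]
463.9673088253722 0 [ 0.51686758 -0.11119602  5.75421922  2.64861569]
804.2424176874482 1 [ 0.51400364 -0.11116152  4.14457214 -2.20821582]
489.36865240238575 2 [ 0.51673821 -0.11051322  2.7119007   5.84114184]
30.561848152627025 3 [ 0.51443137 -0.11071526  1.16504836  1.22228628]
[-0.1 -2.5  2.6 -1.2  2.4 -0.2 -1.  -4.8 -0.7  0.1 -0.3  3.1  1.   1.
  0.7  0.4 -0.6  0.1 -1.4  1.1]
```

View pics/ov1.png

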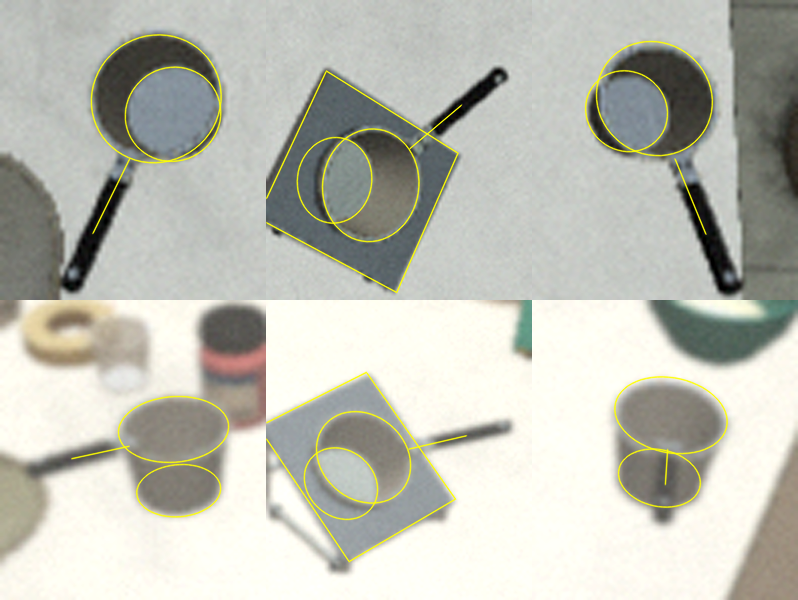

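```bash
sed -i 's/r+=\[proj(n,R@S\[s\]\["g"\]+t)\[0\]-G\[s\]\[n\]/r+=[(0 if (s,n)==("s","scene") else 1)*(proj(n,R@S[s]["g"]+t)[0]-G[s][n])/; s/,\.5\*(proj/,(proj/' fit.py
python3 fit.py | grep -E "^(m|s) "
cat >> h.py <<'E'
P=lambda:json.load(open("poses.json"))
def grasp(s,sx,R,t,back=0): # tool pose holding scoop s at scoop pose R,t ; sx=+1: tool x outward
    x=-R[:,0]*sx;z=-R[:,2];return np.c_[x,np.cross(z,x),z],R@S[s]["g"]+t-z*-.019-z*back
def home(s,ang): # handle direction ang (deg) in plate frame
    Rs,ts=stand(P()["l"]);n=Rs[:,2];return Rs@Rz(np.radians(ang)+np.pi),ts-n*(.045-{"m":.003,"s":.006}[s])
def obs():
    o=env.get_obs();print("t",round(float(o["time_s"]),2),"tcp",np.round(np.array(o["tool_pos"])*1e3,1),"rot",np.round(o["tool_rot"],1),"F",np.round(o["force"],1),"w",round(float(o["grip_width"])*1e3,1),"gf",round(float(o["grasp_force"]),1));return np.array(o["tool_pos"]),Ro.from_euler("xyz",o["tool_rot"],degrees=True).as_matrix()
def plan(T,rows,via=None):
    R1,p1=T;p0,R0=obs();rv=Ro.from_matrix(R0.T@R1).as_rotvec()
    print("total deg",round(np.degrees(np.linalg.norm(rv)),1),"mm",np.round((p1-p0)*1e3,1))
    pp,Rp=p0,R0
    for i in range(rows):
        p=p0+(p1-p0)*(i+1)/rows;R=R0@Ro.from_rotvec(rv*(i+1)/rows).as_matrix()
        print(np.round(Rp.T@(p-pp)*1e3,1).tolist(),np.round(Ro.from_matrix(Rp.T@R).as_rotvec(),3).tolist());pp,Rp=p,R
E
python3 - <<'E'
from h import *
R,t=up(P()["m"]);T=grasp("m",1,R,t,.10);print(T)
plan(T,10)
for s,a,sx in(("m",43,1),("s",163,-1)):
    T=grasp(s,sx,*home(s,a));print(s,T[1],Ro.from_matrix(T[0]).as_euler("xyz",degrees=True))
print(P())
E
```

```text
m [0.52947803 0.14101655 5.97116267] [ 0.74 -0.52 -0.28  1.14 -0.1  -0.29 -0.37  0.26]
s [ 0.50907649 -0.34533416  0.25234168] [ 0.    0.   -0.16 -0.18  0.11  0.48  0.09 -0.45]
(array([[-0.9517146 ,  0.30698424, -0.        ],
       [ 0.30698424,  0.9517146 , -0.        ],
       [-0.        , -0.        , -1.        ]]), array([0.44134926, 0.16944329, 0.1622    ]))
t 0.3 tcp [290.1 581.5 222.2] rot [-180.     0.   153.5] F [ 0.6 -0.8  0. ] w 87.0 gf 0.0
total deg 8.6 mm [ 151.2 -412.   -60. ]
[-31.9, -30.1, 6.0] [-0.0, -0.0, -0.015]
[-31.5, -30.6, 6.0] [-0.0, -0.0, -0.015]
[-31.0, -31.1, 6.0] [-0.0, -0.0, -0.015]
[-30.5, -31.5, 6.0] [-0.0, -0.0, -0.015]
[-30.1, -32.0, 6.0] [-0.0, -0.0, -0.015]
[-29.6, -32.4, 6.0] [-0.0, -0.0, -0.015]
[-29.1, -32.9, 6.0] [-0.0, -0.0, -0.015]
[-28.6, -33.3, 6.0] [-0.0, -0.0, -0.015]
[-28.1, -33.7, 6.0] [-0.0, -0.0, -0.015]
[-27.6, -34.2, 6.0] [-0.0, -0.0, -0.015]
m [ 0.47550622 -0.04111301  0.11935539] [158.50786389 -21.44924319 113.87369059]
s [ 0.45782952 -0.17739757  0.04533962] [-170.41874248  -28.56480028   47.31207811]
{'m': [0.5294780322286831, 0.14101655038730873, 5.971162665014987], 's': [0.5090764864876036, -0.34533416067737516, 0.25234168035132837], 'l': [0.5143737042167315, -0.11064532253583997, 1.1651208083562226, 1.222674186667161]}
```

>>> step_arm(moves=[{"dp":[-32,-30,0],"dr":[0,0,-0.015],"fingers":0.3},{"dp":[-31.5,-30.5,0],"dr":[0,0,-0.015],"fingers":0.3},{"dp":[-31,-31,0],"dr":[0,0,-0.015],"fingers":0.3},{"dp":[-30.5,-31.5,0],"dr":[0,0,-0.015],"fingers":0.3},{"dp":[-30,-32,0],"dr":[0,0,-0.015],"fingers":0.3}])

```text
time_s: 0.92
tool_pos: [0.3664, 0.3744, 0.2227]
tool_rot: [180.0, 0.0, 157.8]
force: [0.6, 0.7, 0.8]
grip_width: 0.0612
grasp_force: 0.0
```

>>> step_arm(moves=[{"dp":[-29.6,-32.4,12],"dr":[0,0,-0.015],"fingers":0.3},{"dp":[-29.1,-32.9,12],"dr":[0,0,-0.015],"fingers":0.3},{"dp":[-28.6,-33.3,12],"dr":[0,0,-0.015],"fingers":0.3},{"dp":[-28.1,-33.7,12],"dr":[0,0,-0.015],"fingers":0.3},{"dp":[-27.6,-34.2,12],"dr":[0,0,-0.015],"fingers":0.3}])

```text
time_s: 1.55
tool_pos: [0.442, 0.1684, 0.1625]
tool_rot: [180.0, 0.0, 162.1]
force: [0.2, -0.2, 0.1]
grip_width: 0.0607
grasp_force: 0.0
```

>>> step_arm(moves=[{"dp":[0,0,10],"fingers":0.3},{"dp":[0,0,0],"fingers":0.3},{"dp":[0,0,0],"fingers":0.3},{"dp":[0,0,0],"fingers":0.3},{"dp":[0,0,0],"fingers":0.3}])

```text
validation failed for argument at $.mo...
```

Run:
```python
from h import *
R,t=up(P()["m"]);plan(grasp("m",1,R,t,0),5)
m=env.camera_model("wrist");im=env.read_camera("wrist");print({k:np.round(v,3) for k,v in m.items()})
b=cv2.cvtColor(im,cv2.COLOR_RGB2BGR)
def wp(X):
    c=np.atleast_2d(X)@np.array(m["R"]).T+m["t"];r=np.hypot(c[:,0],c[:,1]);a=np.arctan2(r,c[:,2]);return c[:,:2]/r[:,None]*(a*m["fx"])[:,None]+[m["cx"],m["cy"]]
b=cv2.resize(b,(800,600),interpolation=cv2.INTER_CUBIC)
L=[circ(.041,.059)@R.T+t,circ(.032,0)@R.T+t,np.array([S["m"]["g"],S["m"]["g"]*[.45,1,.8]])@R.T+t]
for q in L: cv2.polylines(b,[np.round(wp(q)*1.5625).astype(np.int32)],False,(0,255,255),1)
cv2.imwrite("pics/w1.png",b)
```

```text
t 1.55 tcp [442.  168.4 162.5] rot [180.    0.  162.1] F [ 0.2 -0.2  0.1] w 60.7 gf 0.0
total deg 0.1 mm [  -0.7    1.  -100.3]
[0.2, 0.1, 20.1] [0.0, 0.0, -0.0]
[0.2, 0.1, 20.1] [0.0, 0.0, -0.0]
[0.2, 0.1, 20.1] [0.0, 0.0, -0.0]
[0.2, 0.1, 20.1] [0.0, 0.0, -0.0]
[0.2, 0.1, 20.1] [0.0, 0.0, -0.0]
{'fx': np.float64(297.319), 'fy': np.float64(297.319), 'cx': np.float64(254.92), 'cy': np.float64(194.058), 'R': array([[ 0.308,  0.952,  0.001],
       [ 0.914, -0.296,  0.278],
       [ 0.265, -0.085, -0.96 ]]), 't': array([-0.297, -0.371,  0.229])}
```

View pics/w1.png

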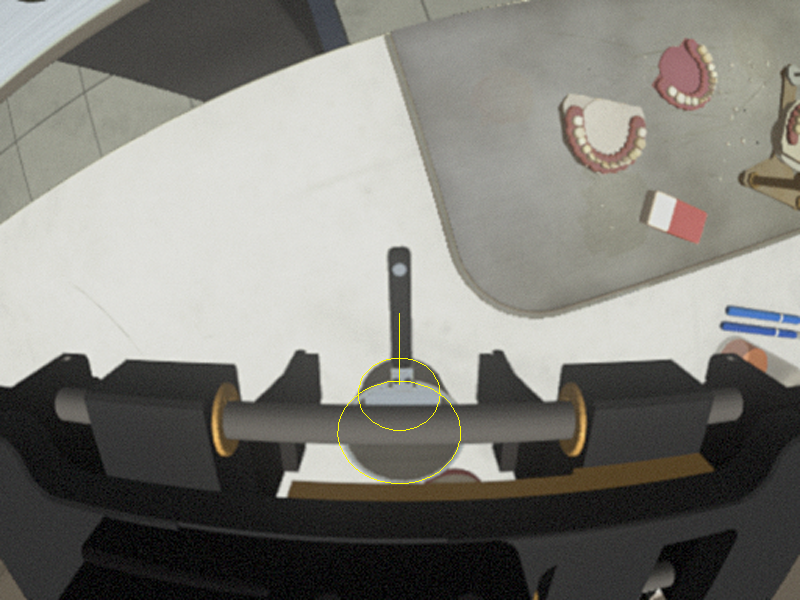

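The wrist view shows the medium grip at column 400, rows 248–370, and the overlay matches it. Next I descend and close.

>>> step_arm(moves=[{"dp":[0,0,25],"dr":[0,0,0],"fingers":0.5},{"dp":[0,0,25],"dr":[0,0,0],"fingers":0.5},{"dp":[0,0,25],"dr":[0,0,0],"fingers":0.5},{"dp":[1,0,25],"dr":[0,0,0],"fingers":0.5},{"dp":[0,0,0],"dr":[0,0,0],"fingers":0.7}])

```text
time_s: 2.22
tool_pos: [0.439, 0.1695, 0.0611]
tool_rot: [-179.8, -0.2, 162.1]
force: [0.6, 0.5, -0.2]
grip_width: 0.039
grasp_force: 0.0
```

>>> step_arm(moves=[{"dp":[0,0,0],"dr":[0,0,0],"fingers":1},{"dp":[0,0,0],"dr":[0,0,0],"fingers":1},{"dp":[0,0,0],"dr":[0,0,0],"fingers":1},{"dp":[0,0,0],"dr":[0,0,0],"fingers":1},{"dp":[0,0,0],"dr":[0,0,0],"fingers":1}], squeeze=60)

```text
time_s: 2.85
tool_pos: [0.4409, 0.1705, 0.0631]
tool_rot: [179.9, 0.0, 162.1]
force: [-1.4, 0.3, 3.5]
grip_width: 0.0114
grasp_force: 60.0
```

>>> step_arm(moves=[{"dp":[0,0,-10],"dr":[0,0,0],"fingers":1},{"dp":[0,0,-30],"dr":[0,0,0],"fingers":1},{"dp":[0,0,-40],"dr":[0,0,0],"fingers":1},{"dp":[0,0,-40],"dr":[0,0,0],"fingers":1},{"dp":[0,0,-20],"dr":[0,0,0],"fingers":1}])

```text
time_s: 3.48
tool_pos: [0.4413, 0.1702, 0.2051]
tool_rot: [179.9, 0.1, 162.1]
force: [0.5, 0.8, -1.9]
grip_width: 0.011
grasp_force: 60.0
```

Run:
```python
from h import *
T=grasp("m",1,*home("m",43),.08);plan(T,10)
```

```text
t 3.48 tcp [441.3 170.2 205.1] rot [1.799e+02 1.000e-01 1.621e+02] F [ 0.5  0.8 -1.9] w 11.0 gf 60.0
total deg 59.7 mm [  18.4 -248.   -16.5]
[-9.4, -23.0, 1.6] [-0.05, 0.019, 0.089]
[-11.4, -22.2, 0.3] [-0.05, 0.019, 0.089]
[-13.3, -21.0, -1.1] [-0.05, 0.019, 0.089]
[-15.1, -19.7, -2.4] [-0.05, 0.019, 0.089]
[-16.8, -18.1, -3.6] [-0.05, 0.019, 0.089]
[-18.2, -16.3, -4.8] [-0.05, 0.019, 0.089]
[-19.5, -14.4, -6.0] [-0.05, 0.019, 0.089]
[-20.5, -12.3, -7.0] [-0.05, 0.019, 0.089]
[-21.4, -10.0, -8.0] [-0.05, 0.019, 0.089]
[-22.0, -7.6, -8.9] [-0.05, 0.019, 0.089]
```

Run:
```python
from h import *
T=grasp("m",1,*home("m",43),.14);plan(T,10)
```

```text
t 3.48 tcp [441.3 170.2 205.1] rot [1.799e+02 1.000e-01 1.621e+02] F [ 0.5  0.8 -1.9] w 11.0 gf 60.0
total deg 59.7 mm [   6.6 -275.6   35.5]
[-9.1, -26.0, -3.6] [-0.05, 0.019, 0.089]
[-11.3, -24.9, -5.1] [-0.05, 0.019, 0.089]
[-13.4, -23.5, -6.5] [-0.05, 0.019, 0.089]
[-15.2, -21.8, -7.9] [-0.05, 0.019, 0.089]
[-16.9, -20.0, -9.3] [-0.05, 0.019, 0.089]
[-18.4, -17.9, -10.6] [-0.05, 0.019, 0.089]
[-19.7, -15.6, -11.8] [-0.05, 0.019, 0.089]
[-20.8, -13.2, -12.9] [-0.05, 0.019, 0.089]
[-21.6, -10.6, -13.9] [-0.05, 0.019, 0.089]
[-22.1, -8.0, -14.8] [-0.05, 0.019, 0.089]
```

>>> step_arm(moves=[{"dp":[-9.1,-26,-3.6],"dr":[-0.05,0.019,0.089],"fingers":1},{"dp":[-11.3,-24.9,-5.1],"dr":[-0.05,0.019,0.089],"fingers":1},{"dp":[-13.4,-23.5,-6.5],"dr":[-0.05,0.019,0.089],"fingers":1},{"dp":[-15.2,-21.8,-7.9],"dr":[-0.05,0.019,0.089],"fingers":1},{"dp":[-16.9,-20,-9.3],"dr":[-0.05,0.019,0.089],"fingers":1}])

```text
time_s: 4.1
tool_pos: [0.4436, 0.0311, 0.2208]
tool_rot: [167.2, -8.4, 137.2]
force: [-0.4, 0.5, -1.2]
grip_width: 0.0113
grasp_force: 60.0
```

>>> step_arm(moves=[{"dp":[-18.4,-17.9,-10.6],"dr":[-0.05,0.019,0.089],"fingers":1},{"dp":[-19.7,-15.6,-11.8],"dr":[-0.05,0.019,0.089],"fingers":1},{"dp":[-20.8,-13.2,-12.9],"dr":[-0.05,0.019,0.089],"fingers":1},{"dp":[-21.6,-10.6,-13.9],"dr":[-0.05,0.019,0.089],"fingers":1},{"dp":[-22.1,-8,-14.8],"dr":[-0.05,0.019,0.089],"fingers":1}])

```text
time_s: 4.72
tool_pos: [0.447, -0.1065, 0.2391]
tool_rot: [158.7, -21.2, 113.7]
force: [-0.5, 0.2, -1.6]
grip_width: 0.0113
grasp_force: 60.0
```

>>> step_arm(moves=[{"dp":[0,0,12],"dr":[0,0,0],"fingers":1},{"dp":[0,0,16],"dr":[0,0,0],"fingers":1},{"dp":[0,0,16],"dr":[0,0,0],"fingers":1},{"dp":[0,0,16],"dr":[0,0,0],"fingers":1},{"dp":[0,0,0],"dr":[0,0,0],"fingers":1}])

```text
time_s: 5.35
tool_pos: [0.4584, -0.0762, 0.1851]
tool_rot: [158.9, -21.3, 114.0]
force: [0.5, -0.8, -0.8]
grip_width: 0.0113
grasp_force: 60.0
```

```bash
cat > view.py <<'E'
from h import *
import sys
# overlay the held scoop as implied by tool pose + large scoop
s,sx,name=sys.argv[1],int(sys.argv[2]),sys.argv[3]
p,Rt=obs();R=np.c_[-Rt[:,0]*sx,-Rt[:,1]*sx,-Rt[:,2]] ; R[:,1]=np.cross(R[:,2],R[:,0])
t=p-Rt[:,2]*.019-R@S[s]["g"];Rl,tl=large(P()["l"])
print("scoop origin in large frame mm",np.round(Rl.T@(t-tl)*1e3,1),"handle ang",np.round(np.degrees(np.arctan2(*(-(stand(P()["l"])[0].T@R)[[1,0],0]))),1))
L=[(circ(S[s]["r"],S[s]["h"])@R.T+t,(0,255,255)),(circ(S[s]["f"],0)@R.T+t,(0,255,255)),(circ(.046,.06)@Rl.T+tl,(0,255,0))]
o=[]
for n,z in(("top",4),("scene",4)):
    im=cv2.cvtColor(env.read_camera(n),cv2.COLOR_RGB2BGR);cv2.imwrite(f"nat_{n}.png",im)
    c=proj(n,tl+Rl[:,2]*.06)[0].astype(int)-[50,75];cr=cv2.convertScaleAbs(cv2.resize(im[c[1]:c[1]+150,c[0]:c[0]+100],(400,600),interpolation=cv2.INTER_CUBIC),alpha=1.4)
    for q,co in L: cv2.polylines(cr,[np.round(((proj(n,q)-c+.5)*z-.5)*8).astype(np.int32)],False,co,1,cv2.LINE_AA,3)
    o.append(cr)
cv2.imwrite(f"pics/{name}.png",np.hstack(o))
E
python3 view.py m 1 hm
```

```text
t 5.35 tcp [458.4 -76.2 185.1] rot [158.9 -21.3 114. ] F [ 0.5 -0.8 -0.8] w 11.3 gf 60.0
scoop origin in large frame mm [ 1.4  1.8 79.7] handle ang 43.2
```

View pics/hm.png

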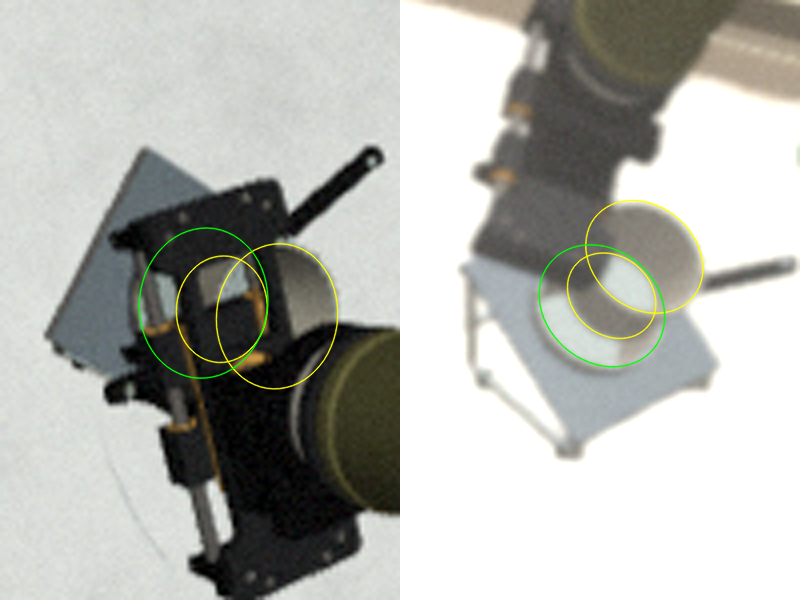

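The medium scoop hangs over the large one, with its rim at about (645,258) in the scene half. It matches the model, so I plan the insertion.

Run:
```python
from h import *
plan(grasp("m",1,*home("m",43),.04),4)
```

```text
t 5.45 tcp [459.3 -77.8 186.6] rot [158.8 -21.1 113.9] F [-1.3 -0.4 -1.1] w 11.4 gf 60.0
total deg 0.4 mm [  8.3  18.3 -32.6]
[0.2, 0.3, 9.6] [-0.001, 0.001, 0.001]
[0.2, 0.3, 9.6] [-0.001, 0.001, 0.001]
[0.2, 0.3, 9.6] [-0.001, 0.001, 0.001]
[0.1, 0.3, 9.6] [-0.001, 0.001, 0.001]
```

>>> step_arm(moves=[{"dp":[0.2,0.3,10],"dr":[0,0,0],"fingers":1},{"dp":[0.2,0.3,10],"dr":[0,0,0],"fingers":1},{"dp":[0.2,0.3,10],"dr":[0,0,0],"fingers":1},{"dp":[0.1,0.3,10],"dr":[0,0,0],"fingers":1},{"dp":[0,0,8],"dr":[0,0,0],"fingers":1}])

```text
time_s: 6.08
tool_pos: [0.4694, -0.0548, 0.1449]
tool_rot: [158.8, -21.2, 113.9]
force: [0.0, 0.4, -0.9]
grip_width: 0.0112
grasp_force: 60.0
```

>>> step_arm(moves=[{"dp":[0,0,6],"dr":[0,0,0],"fingers":1},{"dp":[0,0,6],"dr":[0,0,0],"fingers":1},{"dp":[0,0,4],"dr":[0,0,0],"fingers":1},{"dp":[0,0,3],"dr":[0,0,0],"fingers":1},{"dp":[0,0,0],"dr":[0,0,0],"fingers":1}])

```text
time_s: 6.7
tool_pos: [0.4731, -0.0466, 0.129]
tool_rot: [158.8, -21.2, 113.9]
force: [-0.3, -0.7, 0.2]
grip_width: 0.0115
grasp_force: 60.0
```

Run:
```python
from h import *
plan(grasp("m",1,*home("m",43),0),1)
```

```text
t 6.7 tcp [473.1 -46.6 129. ] rot [158.8 -21.2 113.9] F [-0.3 -0.7  0.2] w 11.5 gf 60.0
total deg 0.4 mm [ 2.4  5.5 -9.6]
[0.3, 0.4, 11.3] [-0.005, 0.005, 0.002]
```

>>> step_arm(moves=[{"dp":[0.3,0.4,4],"dr":[0,0,0],"fingers":1},{"dp":[0,0,3],"dr":[0,0,0],"fingers":1},{"dp":[0,0,2],"dr":[0,0,0],"fingers":1},{"dp":[0,0,1],"dr":[0,0,0],"fingers":1},{"dp":[0,0,0],"dr":[0,0,0],"fingers":1}])

```text
time_s: 7.32
tool_pos: [0.4754, -0.0418, 0.1207]
tool_rot: [158.8, -21.2, 113.9]
force: [-0.2, 0.2, -0.7]
grip_width: 0.0112
grasp_force: 60.0
```

>>> step_arm(moves=[{"dp":[0,0,1],"dr":[0,0,0],"fingers":1},{"dp":[0,0,1],"dr":[0,0,0],"fingers":1},{"dp":[0,0,0],"dr":[0,0,0],"fingers":1},{"dp":[0,0,0],"dr":[0,0,0],"fingers":1},{"dp":[0,0,0],"dr":[0,0,0],"fingers":1}])

```text
time_s: 7.95
tool_pos: [0.4757, -0.0408, 0.1194]
tool_rot: [158.7, -21.2, 113.9]
force: [-3.7, 0.0, 5.1]
grip_width: 0.0113
grasp_force: 60.0
```

Run:
```python
from h import *
plan(grasp("m",1,*home("m",43),0),1)
```

```text
t 7.95 tcp [475.7 -40.8 119.4] rot [158.7 -21.2 113.9] F [-3.7  0.   5.1] w 11.3 gf 60.0
total deg 0.4 mm [-0.2 -0.3 -0. ]
[-0.2, -0.3, -0.1] [-0.004, 0.004, 0.002]
```

>>> step_arm(moves=[{"dp":[0,0,0.7],"dr":[0,0,0],"fingers":1},{"dp":[0,0,0.7],"dr":[0,0,0],"fingers":1},{"dp":[0,0,0],"dr":[0,0,0],"fingers":1},{"dp":[0,0,0],"dr":[0,0,0],"fingers":1},{"dp":[0,0,0],"dr":[0,0,0],"fingers":1}])

```text
time_s: 8.57
tool_pos: [0.4758, -0.0401, 0.119]
tool_rot: [158.7, -21.3, 113.9]
force: [-7.4, -1.4, 11.1]
grip_width: 0.0115
grasp_force: 60.0
```

>>> step_arm(moves=[{"dp":[0,0,0],"dr":[0,0,0],"fingers":0.6},{"dp":[0,0,0],"dr":[0,0,0],"fingers":0.6},{"dp":[0,0,0],"dr":[0,0,0],"fingers":0.6},{"dp":[0,0,0],"dr":[0,0,0],"fingers":0.6},{"dp":[0,0,0],"dr":[0,0,0],"fingers":0.6}])

```text
time_s: 9.2
tool_pos: [0.476, -0.0402, 0.1176]
tool_rot: [158.8, -21.2, 113.9]
force: [-0.3, 0.6, 0.8]
grip_width: 0.0345
grasp_force: 0.0
```

>>> step_arm(moves=[{"dp":[0,0,-15],"dr":[0,0,0],"fingers":0.6},{"dp":[0,0,-30],"dr":[0,0,0],"fingers":0.6},{"dp":[0,0,-40],"dr":[0,0,0],"fingers":0.6},{"dp":[0,0,-40],"dr":[0,0,0],"fingers":0.6},{"dp":[0,0,-15],"dr":[0,0,0],"fingers":0.6}])

```text
time_s: 9.82
tool_pos: [0.4493, -0.1061, 0.2423]
tool_rot: [158.5, -21.0, 113.8]
force: [-0.7, -0.2, -0.1]
grip_width: 0.0349
grasp_force: 0.0
```

Run:
```python
from h import *
R,t=up(P()["s"]);T=grasp("s",-1,R,t,.12);plan(T,15)
```

```text
t 9.82 tcp [ 449.3 -106.1  242.3] rot [158.5 -21.  113.8] F [-0.7 -0.2 -0.1] w 34.9 gf 0.0
total deg 98.8 mm [ -25.  -261.1  -61.1]
[-15.7, -7.4, -4.7] [-0.003, -0.039, 0.108]
[-16.6, -5.6, -4.1] [-0.003, -0.039, 0.108]
[-17.2, -3.8, -3.4] [-0.003, -0.039, 0.108]
[-17.6, -1.9, -2.8] [-0.003, -0.039, 0.108]
[-17.8, 0.1, -2.1] [-0.003, -0.039, 0.108]
[-17.8, 2.0, -1.4] [-0.003, -0.039, 0.108]
[-17.5, 3.9, -0.7] [-0.003, -0.039, 0.108]
[-17.0, 5.8, -0.0] [-0.003, -0.039, 0.108]
[-16.3, 7.6, 0.6] [-0.003, -0.039, 0.108]
[-15.3, 9.3, 1.3] [-0.003, -0.039, 0.108]
[-14.2, 10.9, 1.9] [-0.003, -0.039, 0.108]
[-12.8, 12.3, 2.4] [-0.003, -0.039, 0.108]
[-11.3, 13.6, 2.9] [-0.003, -0.039, 0.108]
[-9.6, 14.8, 3.4] [-0.003, -0.039, 0.108]
[-7.9, 15.7, 3.8] [-0.003, -0.039, 0.108]
```

>>> step_arm(moves=[{"dp":[-15.7,-7.4,-4.7],"dr":[-0.003,-0.039,0.108],"fingers":0.5},{"dp":[-16.6,-5.6,-4.1],"dr":[-0.003,-0.039,0.108],"fingers":0.5},{"dp":[-17.2,-3.8,-3.4],"dr":[-0.003,-0.039,0.108],"fingers":0.5},{"dp":[-17.6,-1.9,-2.8],"dr":[-0.003,-0.039,0.108],"fingers":0.5},{"dp":[-17.8,0.1,-2.1],"dr":[-0.003,-0.039,0.108],"fingers":0.5}])

```text
time_s: 10.45
tool_pos: [0.44, -0.191, 0.2185]
tool_rot: [170.2, -18.6, 78.7]
force: [-0.5, -0.0, -0.2]
grip_width: 0.0439
grasp_force: 0.0
```

>>> step_arm(moves=[{"dp":[-17.8,2,-1.4],"dr":[-0.003,-0.039,0.108],"fingers":0.5},{"dp":[-17.5,3.9,-0.7],"dr":[-0.003,-0.039,0.108],"fingers":0.5},{"dp":[-17,5.8,0],"dr":[-0.003,-0.039,0.108],"fingers":0.5},{"dp":[-16.3,7.6,0.6],"dr":[-0.003,-0.039,0.108],"fingers":0.5},{"dp":[-15.3,9.3,1.3],"dr":[-0.003,-0.039,0.108],"fingers":0.5}])

```text
time_s: 11.08
tool_pos: [0.4318, -0.278, 0.1983]
tool_rot: [177.9, -10.5, 45.7]
force: [-0.3, -0.7, -0.4]
grip_width: 0.0436
grasp_force: 0.0
```

>>> step_arm(moves=[{"dp":[-14.2,10.9,1.9],"dr":[-0.003,-0.039,0.108],"fingers":0.5},{"dp":[-12.8,12.3,2.4],"dr":[-0.003,-0.039,0.108],"fingers":0.5},{"dp":[-11.3,13.6,2.9],"dr":[-0.003,-0.039,0.108],"fingers":0.5},{"dp":[-9.6,14.8,3.4],"dr":[-0.003,-0.039,0.108],"fingers":0.5},{"dp":[-7.9,15.7,3.8],"dr":[-0.003,-0.039,0.108],"fingers":0.5}])

```text
time_s: 11.7
tool_pos: [0.4239, -0.365, 0.1782]
tool_rot: [179.8, 0.4, 14.5]
force: [0.6, -0.4, 0.2]
grip_width: 0.0436
grasp_force: 0.0
```

Run:
```python
from h import *
R,t=up(P()["s"]);T=grasp("s",-1,R,t,0);plan(T,5)
m=env.camera_model("wrist");im=env.read_camera("wrist")
def wp(X):
    c=np.atleast_2d(X)@np.array(m["R"]).T+m["t"];r=np.hypot(c[:,0],c[:,1]);a=np.arctan2(r,c[:,2]);return c[:,:2]/r[:,None]*(a*m["fx"])[:,None]+[m["cx"],m["cy"]]
a=cv2.resize(cv2.cvtColor(im,cv2.COLOR_RGB2BGR),(600,450),interpolation=cv2.INTER_CUBIC)
for q in [circ(.036,.058)@R.T+t,circ(.027,0)@R.T+t,np.array([S["s"]["g"],S["s"]["g"]*[.45,1,.8]])@R.T+t]: cv2.polylines(a,[np.round(wp(q)*600/512).astype(np.int32)],False,(0,255,255),1)
# medium home check in top view
Rh,th_=home("m",43);Rl,tl=large(P()["l"]);b=cv2.cvtColor(env.read_camera("top"),cv2.COLOR_RGB2BGR);d=cv2.cvtColor(env.read_camera("scene"),cv2.COLOR_RGB2BGR)
o=[]
for n,i in(("top",b),("scene",d)):
    c=proj(n,tl+Rl[:,2]*.06)[0].astype(int)-[25,37];cr=cv2.resize(i[c[1]:c[1]+75,c[0]:c[0]+50],(200,300),interpolation=cv2.INTER_CUBIC);cr=cv2.convertScaleAbs(cr,alpha=1.4)
    for q in[circ(.041,.059)@Rh.T+th_,np.array([S["m"]["g"],S["m"]["g"]*[.45,1,.8]])@Rh.T+th_]: cv2.polylines(cr,[np.round(((proj(n,q)-c+.5)*4-.5)*8).astype(np.int32)],False,(0,255,255),1,cv2.LINE_AA,3)
    o.append(cr)
cv2.imwrite("pics/w2.png",np.hstack([a[:,:],np.vstack(o)[:450]]) if False else np.hstack([cv2.copyMakeBorder(a,0,150,0,0,0),np.vstack(o)]))
```

```text
t 11.7 tcp [ 423.9 -365.   178.2] rot [179.8   0.4  14.5] F [ 0.6 -0.4  0.2] w 43.6 gf 0.0
total deg 0.4 mm [   0.3   -2.2 -117. ]
[0.1, 0.4, 23.4] [0.001, 0.001, 0.0]
[0.1, 0.4, 23.4] [0.001, 0.001, 0.0]
[0.0, 0.4, 23.4] [0.001, 0.001, 0.0]
[0.0, 0.4, 23.4] [0.001, 0.001, 0.0]
[-0.0, 0.4, 23.4] [0.001, 0.001, 0.0]
```

View pics/w2.png

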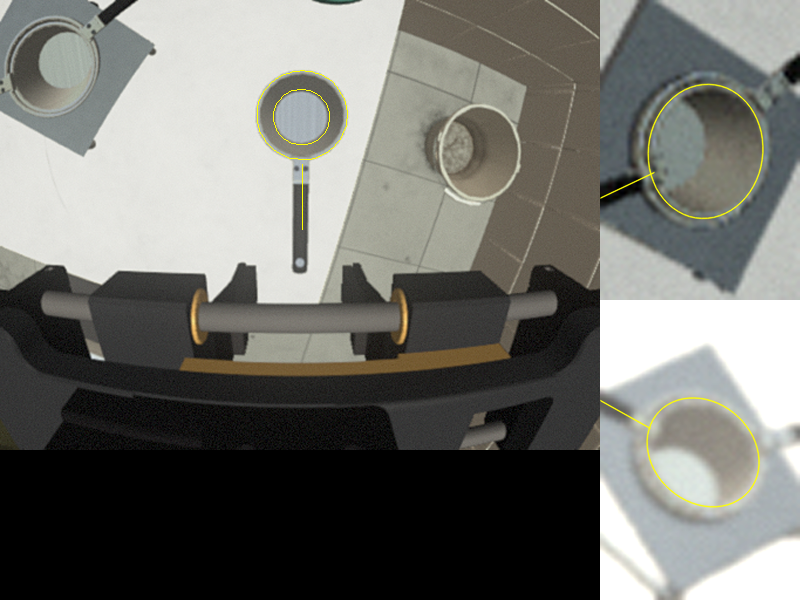

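```bash
cat > wz.py <<'E'
from h import *
import sys
def wzoom(name,circs,z=4):
    m=env.camera_model("wrist");im=cv2.cvtColor(env.read_camera("wrist"),cv2.COLOR_RGB2BGR)
    def wp(X):
        c=np.atleast_2d(X)@np.array(m["R"]).T+m["t"];r=np.hypot(c[:,0],c[:,1]);a=np.arctan2(r,c[:,2]);return c[:,:2]/r[:,None]*(a*m["fx"])[:,None]+[m["cx"],m["cy"]]
    Rl,tl=large(P()["l"]);q0=wp(tl+Rl[:,2]*.06)[0].astype(int);c=np.maximum(q0-[65,65],0);cr=im[c[1]:c[1]+130,c[0]:c[0]+130]
    cr=cv2.convertScaleAbs(cv2.resize(cr,None,fx=z,fy=z,interpolation=cv2.INTER_CUBIC),alpha=1.2);raw=cr[:400,:400].copy()
    for r,h,co in circs: cv2.polylines(cr,[np.round(((wp(circ(r,h)@Rl.T+tl)-c+.5)*z-.5)*8).astype(np.int32)],False,co,1,cv2.LINE_AA,3)
    cv2.imwrite(f"pics/{name}.png",np.hstack([raw,cr[:400,:400]]))
E
python3 - <<'E'
from wz import *
wzoom("wz1",[(.046,.06,(0,255,0)),(.041,.062,(0,255,255)),(.032,.003,(0,0,255)),(.029,.006,(255,0,255))])
E
```

View pics/wz1.png

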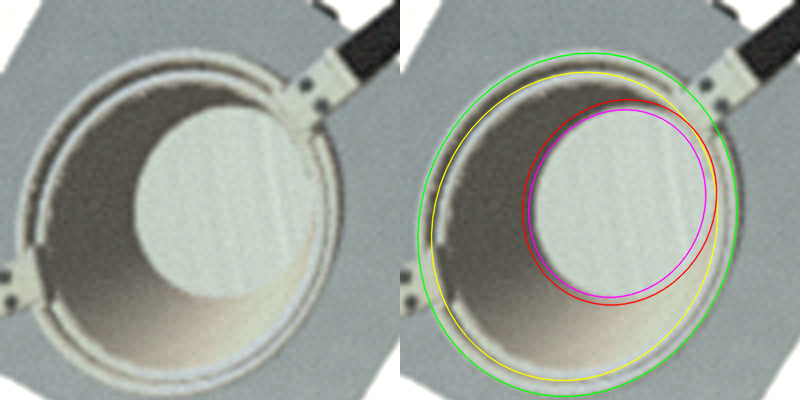

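The wrist zoom shows the medium rim concentric inside the large rim, about 2 mm downhill, so it is home. Next is the small scoop.

>>> step_arm(moves=[{"dp":[0,0.4,30],"dr":[0,0,0],"fingers":0.5},{"dp":[0,0.4,30],"dr":[0,0,0],"fingers":0.5},{"dp":[0,0.4,30],"dr":[0,0,0],"fingers":0.5},{"dp":[0,0,20],"dr":[0,0,0],"fingers":0.5},{"dp":[0,0,6],"dr":[0,0,0],"fingers":0.6}])

```text
time_s: 12.52
tool_pos: [0.4236, -0.3661, 0.062]
tool_rot: [179.9, 0.3, 14.7]
force: [-0.0, 0.4, 0.5]
grip_width: 0.0393
grasp_force: 0.0
```

>>> step_arm(moves=[{"dp":[0,0,0],"dr":[0,0,0],"fingers":1},{"dp":[0,0,0],"dr":[0,0,0],"fingers":1},{"dp":[0,0,0],"dr":[0,0,0],"fingers":1},{"dp":[0,0,0],"dr":[0,0,0],"fingers":1},{"dp":[0,0,0],"dr":[0,0,0],"fingers":1}], squeeze=60)

```text
time_s: 13.15
tool_pos: [0.4243, -0.3673, 0.0634]
tool_rot: [179.7, 0.2, 14.7]
force: [-0.3, 0.7, 2.7]
grip_width: 0.0117
grasp_force: 60.0
```

>>> step_arm(moves=[{"dp":[0,0,-10],"dr":[0,0,0],"fingers":1},{"dp":[0,0,-30],"dr":[0,0,0],"fingers":1},{"dp":[0,0,-40],"dr":[0,0,0],"fingers":1},{"dp":[0,0,-40],"dr":[0,0,0],"fingers":1},{"dp":[0,0,-20],"dr":[0,0,0],"fingers":1}])

```text
time_s: 13.78
tool_pos: [0.425, -0.3668, 0.2056]
tool_rot: [179.7, 0.1, 14.7]
force: [-0.5, -1.3, -1.1]
grip_width: 0.0116
grasp_force: 60.0
```

```bash
cat >> h.py <<'E'
def Ts(back):
    R,p=grasp("s",-1,*home("s",163),back);return R,p-stand(P()["l"])[0][:,0]*.002
E
python3 - <<'E'
from h import *
plan(Ts(.13),10)
E
```

```text
t 13.78 tcp [ 425.  -366.8  205.6] rot [1.797e+02 1.000e-01 1.470e+01] F [-0.5 -1.3 -1.1] w 11.6 gf 60.0
total deg 46.0 mm [  6.5 128.1 -48.7]
[3.9, -12.3, 4.8] [0.031, 0.044, -0.06]
[4.4, -11.9, 5.3] [0.031, 0.044, -0.06]
[4.8, -11.4, 5.9] [0.031, 0.044, -0.06]
[5.2, -10.9, 6.5] [0.031, 0.044, -0.06]
[5.6, -10.4, 7.0] [0.031, 0.044, -0.06]
[5.8, -9.8, 7.6] [0.031, 0.044, -0.06]
[6.1, -9.2, 8.1] [0.031, 0.044, -0.06]
[6.2, -8.6, 8.7] [0.031, 0.044, -0.06]
[6.3, -7.9, 9.2] [0.031, 0.044, -0.06]
[6.4, -7.3, 9.7] [0.031, 0.044, -0.06]
```

>>> step_arm(moves=[{"dp":[3.9,-12.3,4.8],"dr":[0.031,0.044,-0.06],"fingers":1},{"dp":[4.4,-11.9,5.3],"dr":[0.031,0.044,-0.06],"fingers":1},{"dp":[4.8,-11.4,5.9],"dr":[0.031,0.044,-0.06],"fingers":1},{"dp":[5.2,-10.9,6.5],"dr":[0.031,0.044,-0.06],"fingers":1},{"dp":[5.6,-10.4,7],"dr":[0.031,0.044,-0.06],"fingers":1}])

```text
time_s: 14.4
tool_pos: [0.4273, -0.3016, 0.1789]
tool_rot: [-173.1, -13.5, 31.3]
force: [-1.1, -0.4, -1.4]
grip_width: 0.0119
grasp_force: 60.0
```

>>> step_arm(moves=[{"dp":[5.8,-9.8,7.6],"dr":[0.031,0.044,-0.06],"fingers":1},{"dp":[6.1,-9.2,8.1],"dr":[0.031,0.044,-0.06],"fingers":1},{"dp":[6.2,-8.6,8.7],"dr":[0.031,0.044,-0.06],"fingers":1},{"dp":[6.3,-7.9,9.2],"dr":[0.031,0.044,-0.06],"fingers":1},{"dp":[6.4,-7.3,9.7],"dr":[0.031,0.044,-0.06],"fingers":1}])

```text
time_s: 15.02
tool_pos: [0.4304, -0.2377, 0.1548]
tool_rot: [-170.1, -28.6, 47.5]
force: [0.2, -0.1, -1.1]
grip_width: 0.0111
grasp_force: 60.0
```

>>> step_arm(moves=[{"dp":[0,0,12],"dr":[0,0,0],"fingers":1},{"dp":[0,0,16],"dr":[0,0,0],"fingers":1},{"dp":[0,0,16],"dr":[0,0,0],"fingers":1},{"dp":[0,0,6],"dr":[0,0,0],"fingers":1},{"dp":[0,0,0],"dr":[0,0,0],"fingers":1}])

```text
time_s: 15.65
tool_pos: [0.4401, -0.2144, 0.1109]
tool_rot: [-170.0, -28.5, 47.4]
force: [0.4, 1.1, -0.8]
grip_width: 0.0112
grasp_force: 60.0
```

```bash
python3 view.py s -1 hs
python3 - <<'E'
from h import *
plan(Ts(.04),4)
E
```

```text
t 15.65 tcp [ 440.1 -214.4  110.9] rot [-170.   -28.5   47.4] F [ 0.4  1.1 -0.8] w 11.2 gf 60.0
scoop origin in large frame mm [ 1.2  3.2 83.1] handle ang 163.0
t 15.75 tcp [ 440.3 -215.2  111.6] rot [-170.1  -28.5   47.4] F [ 0.5  0.7 -1.1] w 11.0 gf 60.0
total deg 0.4 mm [  8.9  17.9 -32.6]
[0.3, 0.3, 9.5] [-0.002, 0.0, 0.0]
[0.3, 0.2, 9.5] [-0.002, 0.0, 0.0]
[0.3, 0.2, 9.5] [-0.002, 0.0, 0.0]
[0.3, 0.2, 9.5] [-0.002, 0.0, 0.0]
```

View pics/hs.png

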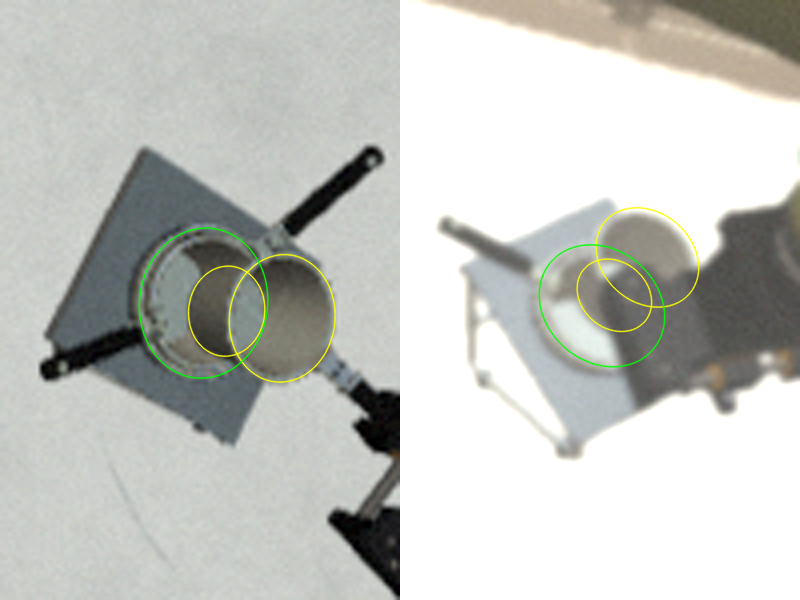

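The small scoop is held over the nest, with its rim near (282,318) in the top half. It matches the model and the handles are well fanned, so I lower it.

>>> step_arm(moves=[{"dp":[0.3,0.3,10],"dr":[0,0,0],"fingers":1},{"dp":[0.3,0.2,10],"dr":[0,0,0],"fingers":1},{"dp":[0.3,0.2,10],"dr":[0,0,0],"fingers":1},{"dp":[0.3,0.2,8],"dr":[0,0,0],"fingers":1},{"dp":[0,0,6],"dr":[0,0,0],"fingers":1}])

```text
time_s: 16.38
tool_pos: [0.45, -0.1938, 0.073]
tool_rot: [-170.0, -28.5, 47.4]
force: [-0.2, 0.7, -0.8]
grip_width: 0.0116
grasp_force: 60.0
```

>>> step_arm(moves=[{"dp":[0,0,6],"dr":[0,0,0],"fingers":1},{"dp":[0,0,6],"dr":[0,0,0],"fingers":1},{"dp":[0,0,5],"dr":[0,0,0],"fingers":1},{"dp":[0,0,3],"dr":[0,0,0],"fingers":1},{"dp":[0,0,0],"dr":[0,0,0],"fingers":1}])

```text
time_s: 17.0
tool_pos: [0.4538, -0.1848, 0.0562]
tool_rot: [-170.0, -28.5, 47.4]
force: [-0.0, 0.5, 0.0]
grip_width: 0.0113
grasp_force: 60.0
```

Run:
```python
from h import *
plan(Ts(0),1)
```

```text
t 17.0 tcp [ 453.8 -184.8   56.2] rot [-170.   -28.5   47.4] F [-0.   0.5  0. ] w 11.3 gf 60.0
total deg 0.4 mm [  3.4   5.9 -11.8]
[0.1, 0.9, 13.6] [-0.007, 0.002, 0.0]
```

>>> step_arm(moves=[{"dp":[0.1,0.4,5],"dr":[0,0,0],"fingers":1},{"dp":[0,0.3,3],"dr":[0,0,0],"fingers":1},{"dp":[0,0,2],"dr":[0,0,0],"fingers":1},{"dp":[0,0,1.5],"dr":[0,0,0],"fingers":1},{"dp":[0,0,0],"dr":[0,0,0],"fingers":1}])

```text
time_s: 17.62
tool_pos: [0.4565, -0.1803, 0.0464]
tool_rot: [-170.0, -28.5, 47.3]
force: [-2.0, -1.3, 1.0]
grip_width: 0.0115
grasp_force: 60.0
```

>>> step_arm(moves=[{"dp":[0,0,1],"dr":[0,0,0],"fingers":1},{"dp":[0,0,1],"dr":[0,0,0],"fingers":1},{"dp":[0,0,0.5],"dr":[0,0,0],"fingers":1},{"dp":[0,0,0],"dr":[0,0,0],"fingers":1},{"dp":[0,0,0],"dr":[0,0,0],"fingers":1}])

```text
time_s: 18.25
tool_pos: [0.4563, -0.1806, 0.0446]
tool_rot: [-170.1, -28.4, 47.3]
force: [-4.3, -4.8, 5.8]
grip_width: 0.0113
grasp_force: 60.0
```

Run:
```python
from h import *
plan(Ts(0),1)
```

```text
t 18.25 tcp [ 456.3 -180.6   44.6] rot [-170.1  -28.4   47.3] F [-4.3 -4.8  5.8] w 11.3 gf 60.0
total deg 0.3 mm [ 0.8  1.6 -0.3]
[1.4, -0.3, 1.1] [-0.006, 0.002, -0.001]
```

>>> step_arm(moves=[{"dp":[0.5,0,0.7],"dr":[0,0,0],"fingers":1},{"dp":[0,0,0.5],"dr":[0,0,0],"fingers":1},{"dp":[0,0,0],"dr":[0,0,0],"fingers":1},{"dp":[0,0,0],"dr":[0,0,0],"fingers":1},{"dp":[0,0,0],"dr":[0,0,0],"fingers":1}])

```text
time_s: 18.88
tool_pos: [0.4563, -0.1807, 0.0439]
tool_rot: [-170.1, -28.4, 47.3]
force: [-8.3, -7.0, 7.8]
grip_width: 0.0111
grasp_force: 60.0
```

>>> step_arm(moves=[{"dp":[0,0,0],"dr":[0,0,0],"fingers":0.6},{"dp":[0,0,0],"dr":[0,0,0],"fingers":0.6},{"dp":[0,0,0],"dr":[0,0,0],"fingers":0.6},{"dp":[0,0,0],"dr":[0,0,0],"fingers":0.6},{"dp":[0,0,0],"dr":[0,0,0],"fingers":0.6}])

```text
time_s: 19.5
tool_pos: [0.4577, -0.1778, 0.0433]
tool_rot: [-170.0, -28.5, 47.4]
force: [-0.4, 0.2, 0.7]
grip_width: 0.0345
grasp_force: 0.0
```

>>> step_arm(moves=[{"dp":[0,0,-15],"dr":[0,0,0],"fingers":0.6},{"dp":[0,0,-30],"dr":[0,0,0],"fingers":0.6},{"dp":[-20,0,-40],"dr":[0,0,0],"fingers":0.6},{"dp":[-20,0,-40],"dr":[0,0,0],"fingers":0.6},{"dp":[0,0,-15],"dr":[0,0,0],"fingers":0.6}])

```text
time_s: 20.12
tool_pos: [0.4059, -0.2724, 0.1477]
tool_rot: [-170.3, -28.4, 47.2]
force: [0.1, 0.8, -0.8]
grip_width: 0.0348
grasp_force: 0.0
```

Run:
```python
from wz import *
obs()
wzoom("wz2",[(.046,.06,(0,255,0)),(.041,.062,(0,255,255)),(.036,.064,(0,0,255))])
```

```text
t 20.12 tcp [ 405.9 -272.4  147.7] rot [-170.3  -28.4   47.2] F [ 0.1  0.8 -0.8] w 34.8 gf 0.0
```

View pics/wz2.png

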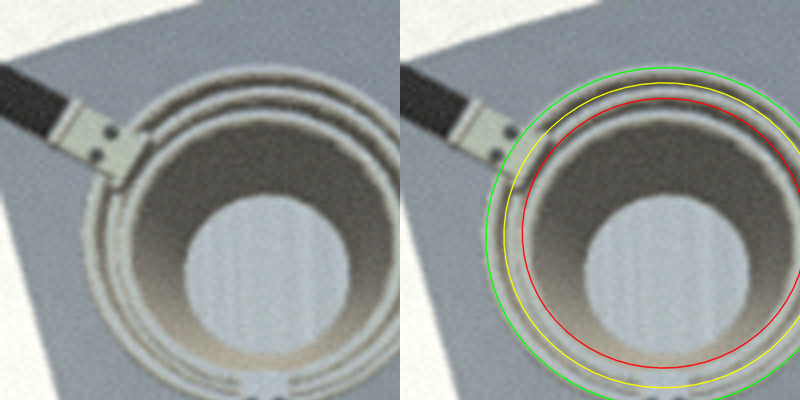

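The final wrist view shows three nested rims with even gaps, all handles apart and the gripper clear of them. I hand the job in.

```bash
python3 -c "
from cell import env
print(env.sign_off())"
```

```text
the job is handed in; nothing more can be done
None
```

The medium scoop is nested in the large one and the small in the medium, both lowered in and pressed home. The handles are at least 87° apart by the planned angles, and the job was handed in at about 20 s. I planned the moves clear of the bowl, jar and cup but took no final picture of them.

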